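Shut the model case and shoot its safety bolt

TASK

Push the case's sliding lid fully shut with a fingertip, then hold the bolt's spring safety catch (the long press bar) down with one fingertip while the other pushes the bolt by its upright lug fully home into the keeper on the lid. Let go so that the catch springs back up and locks the bolt. Only push and press, and leave the loose things on and around the case where they are.

Things in the scene. Friction and masses are not known exactly. Their poses are not given: they have to be found in the camera images.
- case: Plywood case fixed to the bench, 240 (x) x 340 (y) x 80 mm tall. Origin: centre of its underside. Its x axis points to its back, y to its left, z up; all directions below are the case's. The right part of its top (y -170 to -30 mm) is a fixed wooden strip that carries the lock on a dark steel base (top 92 mm above the bench); the left part is open and covered by the sliding lid.
- lid (a joint): How far the lid is open, m: 0 = fully shut against its stop; it grows as the lid slides towards the case's front (-x), up to 0.09. It slides level, rubs with about 2 N and stays where it is left. Lid top 88 mm above the bench. On its right edge it carries the keeper, a low steel staple 16 mm long (y), top 107 mm above the bench, that lies in the bolt's line only when the lid is shut.
- lid_rib (a point): Centre of the top of the lid's wooden rib, the batten by which the lid is pushed: 14 (x) x 100 (y) mm, standing 22 mm above the lid, its top 110 mm above the bench. Push its front (-x) face towards +x to shut the lid. It moves with the lid.
- bar_top (a point): Centre of the top face of the spring catch's press bar: steel, 26 (x) x 88 (y) mm, flat top 120 mm above the bench when up, long side parallel to the bolt, 50 mm in front (-x) of the bolt's line. A fingertip may slide along it while pressing. It moves with the catch.
- catch (a joint): How far the catch is pressed, m: 0 = up (locking), 0.010 = fully down at its stop. Springy: about 3 N to start, 6.5 N fully down. Pressed more than 0.005 its tooth clears the rack of the bolt; let go part-way and, as the bolt is pushed on, the tooth springs into the rack's next gap (10 mm pitch) and blocks the bolt again. With the bolt fully home it springs up and locks it.
- press_bar: The same press bar as a body (origin at the centre of its underside, 21 mm below its top).
- bolt (a joint): How far the bolt has been slid, m: about 0 = drawn, 0.040 = fully home at its stop. It slides along the case's +y (towards the lid), rubs with about 2 N and stays where it is left. With the catch up it has only about 2 mm of play. Flat steel bar 14 mm wide, its top 100 mm above the bench.
- lug_top (a point): Centre of the top of the bolt's upright lug: steel plate 24 (x) x 10 (y) mm, standing on the bolt from 100 to 145 mm above the bench. Push its right (-y) face towards +y. Above the bolt bar and the press bar nothing else stands near it. It moves with the bolt.
- bolt_lug: The same lug as a body (origin at the centre of its foot, 45 mm below its top).
- paint_pot: Bystander, to be left alone: small jar, 32 mm across, 42 mm tall.
- wall_piece: Bystander, to be left alone: small stone-look wall piece, 30 x 50 x 37 mm.
- glue_bottle: Bystander, to be left alone: bottle 42 mm across, 120 mm tall.
- wrench: Bystander, to be left alone: spanner lying flat.
- tower: Bystander, to be left alone: stone-look round model tower, 74 mm across, about 100 mm tall.
- mug: Bystander, to be left alone: mug, 76 mm across, 90 mm tall.
- brush: Bystander, to be left alone: brush lying flat.

How it is judged:
On the way, in this order (a step that is already met when the one before it is completed fails the run):
1. the lid is pushed fully shut (value of joint lid below 0.003 m), for 0.1 s.
2. one fingertip holds the catch down while the other pushes the bolt along by its lug (value of joint catch above 0.0045 m and value of joint bolt between 0.01 and 0.037 m and contact force between the fingers and press_bar above 0.5 N and contact force between the fingers and bolt_lug above 0.3 N), for 0.05 s.
At the end, for the whole second after the job is handed in: The lid is shut (within 4 mm), the bolt is fully home (within 3 mm of its 40 mm travel), the catch is back up (within 2 mm), all at rest (value of joint lid below 0.004 m and value of joint bolt above 0.037 m and value of joint catch below 0.002 m and velocity of joint bolt below 0.002 m/s); the robot touches nothing.
It fails at once if the bolt is pushed out while the lid is still open (value of joint bolt above 0.02 m and value of joint lid above 0.008 m).
It fails at once if a loose thing on or around the case is lifted, carried or knocked away (moved more than 30 mm) (distance of any of paint_pot, wall_piece, glue_bottle, wrench, tower, mug, brush from where it was at the start of the episode above 0.03 m).
It also fails if it takes over 42 s, if anything falls off the work surface, if the arm or the gripper's body presses on something with over 40 N, if the wrist force passes 120 N, or if a joint passes its speed limit or range.

ROBOT

A 6-joint arm with a two-finger parallel gripper is mounted at the origin on the work surface. World frame = base frame: x ahead of the robot, y to its left, z up, the work surface at z = 0. Lengths are in m, angles in rad, forces in N, time in s.
With the tool pointing down it reaches from about 0.275 to 0.775 m from the base axis. Payload 14.6 kg.
Tool frame: the origin (TCP) lies midway between the tips of the shut fingers; the grasp point (between the pads) lies 19 mm behind it; z points along the fingers, y is the direction in which the jaws open and shut (so a half turn about z gives the same grasp; the last joint's range is limited). The gripper opens to 85 mm and grips with 20 to 120 N. Pads are 22 mm wide; open, the fingers measure 114 mm over their backs; the gripper's body (76 mm by 85 mm) begins 54 mm behind the grasp point. The pads swing forward as they close: fully open they stand 13 mm farther back than shut.
Start: joints at [-1.414, 0.263, -0.048, 1.259, 0, 1.415], TCP at [0.161, -0.5, 0.231] pointing down, gripper open.
Joint ranges: [-2.65, 2.65], [-0.89, 1.7], [-1.18, 1.37], [-2.13, 2.11], [-1.35, 1.29], [-3.14, 3.14]. Speed limits (rad/s): [1.89, 1.89, 2.57, 2.79, 3.14, 3.14].

INTERFACE

Orientations are given as a unit quaternion [w, x, y, z].
In Python, from bench import robot, snapshot, get_calibration, models gives the robot as it stands.
- The arm moves only by the tool arm_command, never from a script. Its arguments are lists of equal length, an entry for each row: "translation": the shift along the tool's x, y, z in cm, a list of three; "twist": the turn about the tool's z in rad; "grip": the opening, from 0 (shut) to 1 (fully open). A call has 1 to 10 rows; each row is the pose to reach, as a shift and turn from the pose commanded when the call began, along the tool's axes at that moment; what a row does not reach only later rows make up. A row lasts 1/8 s, in which the tool goes at most 62.5 mm and 10.7 degrees, less where a joint would pass 70% of its speed; a pose out of reach is approached as far as the arm can. A call with a gripper value outside its range is refused whole. The fingers move at their own pace and stop on an object; "newtons" is the grip in N (left out, the last holds). Time passes only in rows, so rows that repeat a pose let the fingers close. It gives the time, the measured TCP pose, the force and the opening at its end, in the units of the state.
- robot.observe(): the state, without advancing time (a new reading comes with each control period).
- snapshot(name): name is "side" or "top" or "wrist"; returns the picture (480x640x3 uint8, blue, green, red); there is no depth.
- get_calibration(name): a dict with "camera_matrix" (3x3 intrinsics, pixels), "rvec" (rotation vector, rad) and "tvec" (3), from world to camera coordinates, as OpenCV has them; the wrist camera has in their place "tool_from_camera" (4x4, takes a point from camera to tool coordinates, whose origin is the TCP and whose axes are the flange's). Camera axes: x right, y down, z forward; pixel columns grow to the right and rows downward; lengths in m; the calibration is good to about 2 mm. A picture is of the moment at which its call begins: read the wrist's pose just before it. get_calibration takes no time and is no camera call.
- robot.finish_job(): hands the job in, once; it reports no verdict.
Trained networks look in the newest picture that a camera, given by its name, has taken for a name from the list of things; names that differ only in an ending like _2 or _b are one class to them, and where a whole thing is asked for, a point or a joint stands for the part that bears it (a point fixed in the world has none). Each returns a list of dicts, best first, with "conf" (0 to 1); they miss things now and then, are a little off and sometimes report something else, mostly with a low value. They report only what shows in the picture. A call takes as long as a camera call.
- models.boxes_of(query, camera): "extent" ([centre column, centre row, width, height] in pixels, round what is visible of it).
The state is a dict: "time_s": time; "joints": joint angles; "qvel": joint speeds; "joint_torque": joint torques, N m; "eef_pos": TCP position; "orientation": TCP orientation; "force": force on the tool from outside, world axes, zero at the start; "torque": the same for the moment, N m; "opening": finger opening in m.
Only numpy, scipy, OpenCV 4.12 (cv2) and the standard library are available. Lean on these libraries where they do the work, as an engineer would, in place of code of your own. Each camera call takes 0.05 s, during which the arm holds its last target.

## Working session

There is one attempt and no reset: what is moved stays moved. The work goes in short steps, Python scripts to look and compute and a tool call to move; the robot and the scene stay as the last step left them, time stands still between calls to the robot, and variables do not carry over. Pictures are saved under pics/ and viewed, and the job is handed in when it is done.

Besides the shell and the picture viewer there is one more tool, called after "Emit:" as name(argument=value, ...), one argument or row to a line, values as JSON. arm_command: Moves the arm, as the interface text tells. Its arguments: {"type":"object","properties":{"translation":{"type":"array"},"twist":{"type":"array"},"grip":{"type":"array"},"newtons":{"type":"number"}},"required":["translation","twist","grip"]}

```bash
mkdir -p pics; ls; python3 - <<'E'
from bench import robot, snapshot, get_calibration, models
import cv2
print(robot.observe())
for n in("side","top"):
    im=snapshot(n); cv2.imwrite(f"pics/{n}0.png",im); print(n,get_calibration(n))
    for q in ("case","lid_rib","bar_top","press_bar","lug_top","bolt_lug","paint_pot","glue_bottle","tower","mug"):
        print(q,[(round(d['conf'],2),[round(v,1) for v in d['extent']]) for d in models.boxes_of(q,n)[:2]])
print(get_calibration("wrist"))
print(robot.observe()['time_s'])
E
```

```text
pics
{'time_s': 0.0, 'joints': array([-1.41430603e+00,  2.63505630e-01, -4.89750062e-02,  1.25942975e+00,
       -3.01162571e-06,  1.41546750e+00]), 'qvel': array([-7.89999229e-04,  1.35171787e-03,  5.98800849e-04, -8.70825509e-05,
       -8.46725589e-05,  1.77042025e-03]), 'joint_torque': array([ 1.92417174e-03, -6.37614727e+01,  3.84568477e+01,  1.36333733e-02,
        5.46669901e-05, -1.94907727e-06]), 'eef_pos': array([ 0.16099635, -0.49938219,  0.23082011]), 'orientation': array([-5.57031138e-04,  9.87870551e-01,  1.55278667e-01, -1.82930055e-06]), 'force': array([-0.48337578,  0.26626444, -0.10756838]), 'torque': array([-0.00557112,  0.04218515, -0.03362159]), 'opening': 0.08557876915232664}
side {'camera_matrix': array([[486.08837881,   0.        , 318.1846576 ],
       [  0.        , 486.08837881, 238.14138547],
       [  0.        ,   0.        ,   1.        ]]), 'rvec': array([ 2.35734423, -0.28263975,  0.10245252]), 'tvec': array([-0.5628767 ,  0.16141859,  0.95400589])}
case [(0.94, [312.9, 254.3, 193.1, 166.4])]
lid_rib [(0.95, [283.4, 224.7, 130.5, 92.0])]
bar_top [(0.7
[... 1183 characters left out ...]
tle [(0.57, [417.0, 196.1, 23.7, 27.1])]
tower [(0.77, [439.4, 258.1, 36.0, 31.8]), (0.71, [315.7, 234.0, 153.0, 139.7])]
mug [(0.6, [212.7, 260.1, 38.7, 44.8])]
{'camera_matrix': array([[381.8427613 ,   0.        , 319.87702791],
       [  0.        , 381.8427613 , 233.54352124],
       [  0.        ,   0.        ,   1.        ]]), 'tool_from_camera': array([[-3.94182723e-05, -9.55232080e-01, -2.95857520e-01,
         7.57287795e-02],
       [ 9.99999935e-01, -1.43595252e-04,  3.30390525e-04,
         4.84961086e-04],
       [-3.58083364e-04, -2.95857488e-01,  9.55232023e-01,
        -1.42611773e-01],
       [ 0.00000000e+00,  0.00000000e+00,  0.00000000e+00,
         1.00000000e+00]])}
1.1
```

```bash
python3 - <<'E'
import cv2
a=cv2.imread("pics/top0.png")[130:340,170:490]; cv2.imwrite("pics/top0c.png",cv2.resize(a,None,fx=2.5,fy=2.5,interpolation=cv2.INTER_CUBIC))
a=cv2.imread("pics/side0.png")[140:440,190:450]; cv2.imwrite("pics/side0c.png",cv2.resize(a,None,fx=2,fy=2,interpolation=cv2.INTER_CUBIC))
E
```

```text
(no output)
```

View pics/top0c.png

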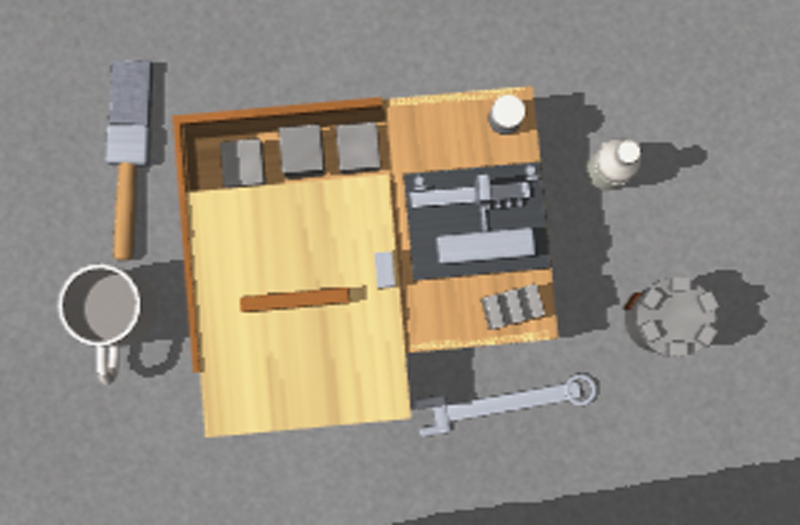

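View pics/side0c.png

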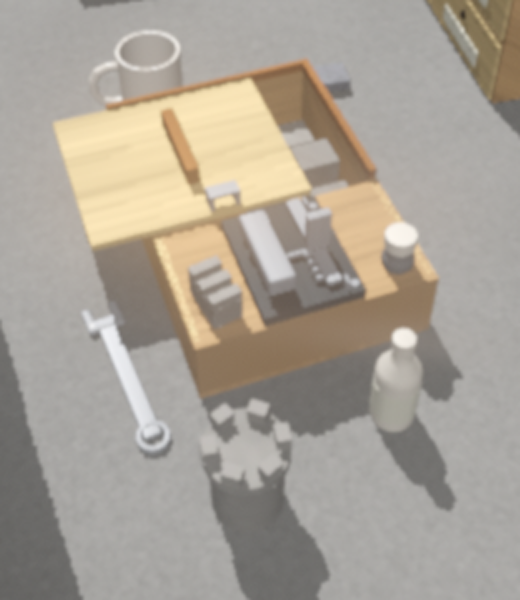

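View pics/top0.png

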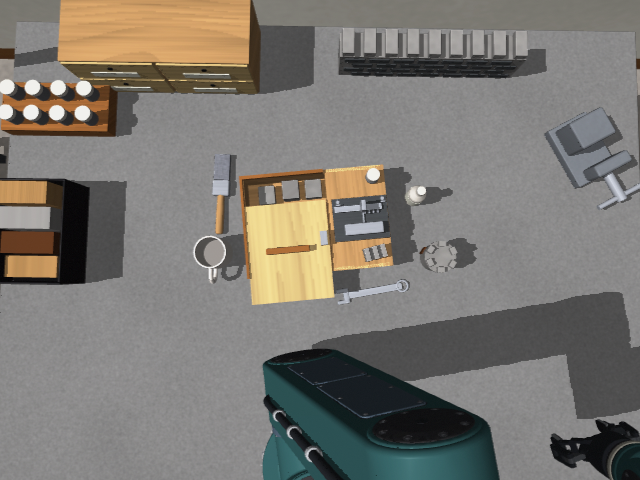

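```bash
cat > h.py <<'E'
import numpy as np, cv2
from bench import get_calibration
def cal(n):
    c=get_calibration(n); R=cv2.Rodrigues(np.array(c['rvec']))[0]; return np.array(c['camera_matrix']),R,np.array(c['tvec']).reshape(3)
def atz(n,uv,z):
    K,R,t=cal(n); d=R.T@np.linalg.solve(K,[uv[0],uv[1],1.]); o=-R.T@t
    return o+d*(z-o[2])/d[2]
def proj(n,P):
    K,R,t=cal(n); p=K@(R@np.asarray(P,float)+t); return p[:2]/p[2]
E
python3 - <<'E'
from h import *
np.set_printoptions(precision=4,suppress=True)
T=lambda u,v:(170+u/2.5,130+v/2.5)
S=lambda u,v:(190+u/2,140+v/2)
def p(l,n,uv,z): print(l,n,atz(n,uv,z))
for l,t,s,z in [("RB",(532,88),(436,280),.08),("RF",(556,338),(197,350),.08),("LbackStrip",(386,99),(378,183),.08),("FrontStrip",(410,350),(153,238),.08),
 ("lug",(483,187),(318,212),.145),("bar",(486,245),(267,250),.12),("barR",(534,243),(285,288),.12),("barL",(438,248),(250,214),.12),
 ("ribL",(242,303),(168,112),.11),("ribR",(365,293),(192,176),.11),("keeper",(385,270),(222,188),.107),
 ("lidFR",(410,416),(95,243),.088),("lidFL",(206,436),(56,122),.088),("lidBR",(392,174),(308,190),.088),
 ("pot",(508,108),(401,232),.122),("wall",(515,305),(215,280),.117)]:
    p(l,"top",T(*t),z); p(l,"side",S(*s),z)
E
```

```text
RB top [ 0.7174 -0.1387  0.08  ]
RB side [ 0.7196 -0.14    0.08  ]
RF top [ 0.4815 -0.1624  0.08  ]
RF side [ 0.4861 -0.1644  0.08  ]
LbackStrip top [ 0.7048 -0.0007  0.08  ]
LbackStrip side [ 0.7076 -0.0045  0.08  ]
FrontStrip top [ 0.4686 -0.0263  0.08  ]
FrontStrip side [ 0.4696 -0.0237  0.08  ]
lug top [ 0.6137 -0.0879  0.145 ]
lug side [ 0.6171 -0.0871  0.145 ]
bar top [ 0.5642 -0.0931  0.12  ]
bar side [ 0.5661 -0.0994  0.12  ]
barR top [ 0.5667 -0.1365  0.12  ]
barR side [ 0.5709 -0.1462  0.12  ]
barL top [ 0.5609 -0.0496  0.12  ]
barL side [ 0.5613 -0.0518  0.12  ]
ribL top [0.5091 0.1277 0.11  ]
ribL side [0.5123 0.1237 0.11  ]
ribR top [0.5197 0.016  0.11  ]
ribR side [0.519  0.0219 0.11  ]
keeper top [ 0.5412 -0.0019  0.107 ]
keeper side [0.545  0.0011 0.107 ]
lidFR top [ 0.4079 -0.0268  0.088 ]
lidFR side [ 0.4136 -0.0238  0.088 ]
lidFL top [0.3872 0.1606 0.088 ]
lidFL side [0.3934 0.1625 0.088 ]
lidBR top [ 0.6324 -0.0073  0.088 ]
lidBR side [ 0.6325 -0.0043  0.088 ]
pot top [ 0.6896 -0.112   0.122 ]
pot side [ 0.6914 -0.1095  0.122 ]
wall top [ 0.5104 -0.12    0.117 ]
wall side [ 0.5131 -0.1201  0.117 ]
```

Emit:
arm_command(
  translation=[
    [6,-6,0],
    [12,-11,0],
    [18,-17,0],
    [23,-22,0],
    [29,-28,0],
    [35,-33,0],
    [41,-39,0],
    [46.8,-44.5,0],
    [46.8,-44.5,0],
    [46.8,-44.5,0],
  ],
  twist=[-0.15,-0.3,-0.45,-0.6,-0.75,-0.9,-1.05,-1.2,-1.36,-1.36],
  grip=[0,0,0,0,0,0,0,0,0,0],
)

```text
time_s: 2.35
eef_pos: [0.4606, 0.0511, 0.2315]
orientation: [0.0, 0.669, 0.743, 0.0]
force: [2.6, -1.1, -0.1]
opening: -0.0003
```

Emit:
arm_command(
  translation=[
    [0,0,0],
    [0,0,4],
    [0,0,8],
    [0,0,11],
    [0,0,12.5],
    [0,0,13.2],
    [0,0,13.2],
    [0,0,13.2],
  ],
  twist=[0,0,0,0,0,0,0,0],
  grip=[0,0,0,0,0,0,0,0],
)

```text
time_s: 3.35
eef_pos: [0.4603, 0.0487, 0.0999]
orientation: [0.0, 0.671, 0.742, 0.0]
force: [0.2, -0.0, 0.6]
opening: 0.0001
```

```bash
python3 - <<'E'
from bench import robot, snapshot
import cv2
print(robot.observe()['eef_pos'],robot.observe()['force'])
cv2.imwrite("pics/w1.png",snapshot("wrist"))
a=snapshot("side")[140:440,190:450]; cv2.imwrite("pics/s1.png",cv2.resize(a,None,fx=2,fy=2,interpolation=cv2.INTER_CUBIC))
E
```

```text
[0.46027205 0.0487189  0.09993983] [ 0.21566964 -0.01769682  0.58638354]
```

View pics/w1.png

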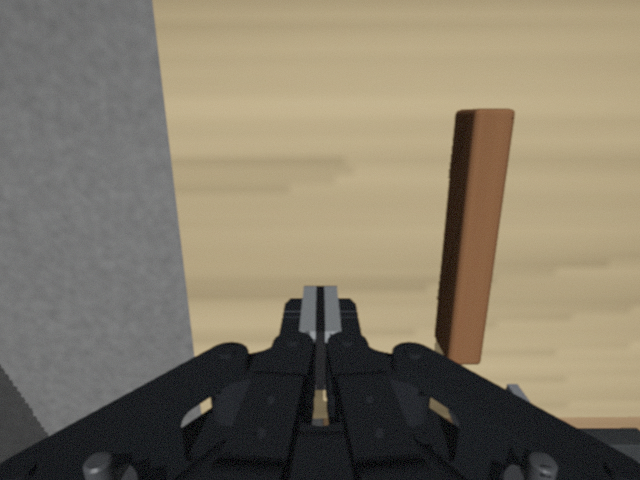

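View pics/s1.png

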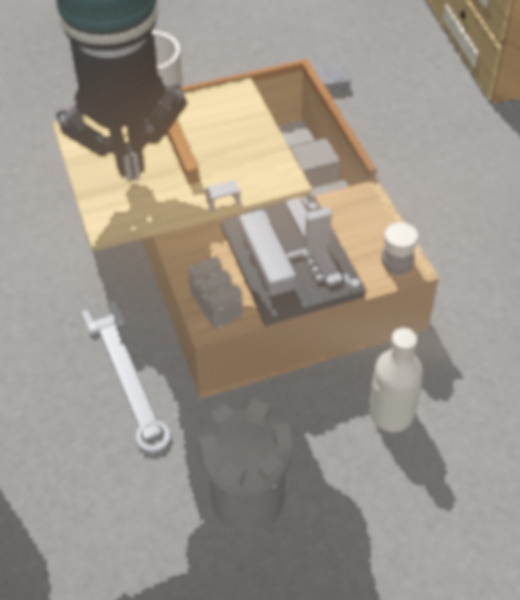

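Emit:
arm_command(
  translation=[
    [1.8,1.5,0.3],
    [1.8,2.7,0.3],
    [1.8,3.4,0.3],
    [1.8,4.2,0.3],
    [1.8,5,0.3],
    [1.8,5.8,0.3],
    [1.8,6.6,0.3],
    [1.8,7.4,0.3],
    [1.8,8.2,0.3],
    [1.8,8.8,0.3],
  ],
  twist=[0,0,0,0,0,0,0,0,0,0],
  grip=[0,0,0,0,0,0,0,0,0,0],
)

```text
time_s: 4.7
eef_pos: [0.5461, 0.0758, 0.0962]
orientation: [-0.0, 0.671, 0.742, -0.0]
force: [-2.3, -1.5, 2.2]
opening: -0.0002
```

```bash
python3 - <<'E'
from bench import robot, snapshot
import cv2
cv2.imwrite("pics/w2.png",snapshot("wrist"))
a=snapshot("top")[130:340,170:490]; cv2.imwrite("pics/t2.png",cv2.resize(a,None,fx=2.5,fy=2.5,interpolation=cv2.INTER_CUBIC))
a=snapshot("side")[140:440,190:450]; cv2.imwrite("pics/s2.png",cv2.resize(a,None,fx=2,fy=2,interpolation=cv2.INTER_CUBIC))
E
```

```text
(no output)
```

View pics/w2.png

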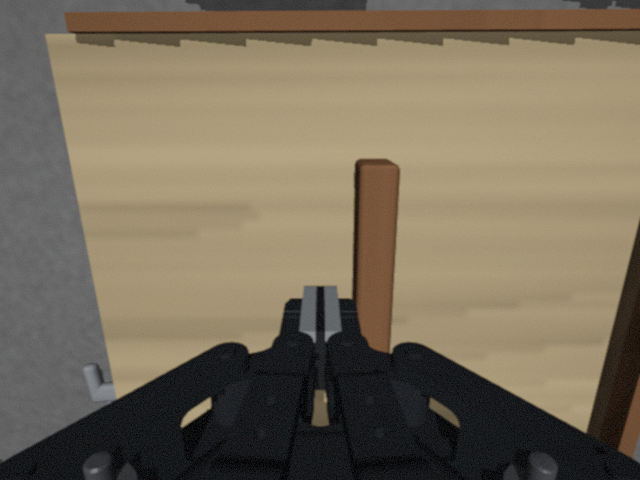

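View pics/s2.png

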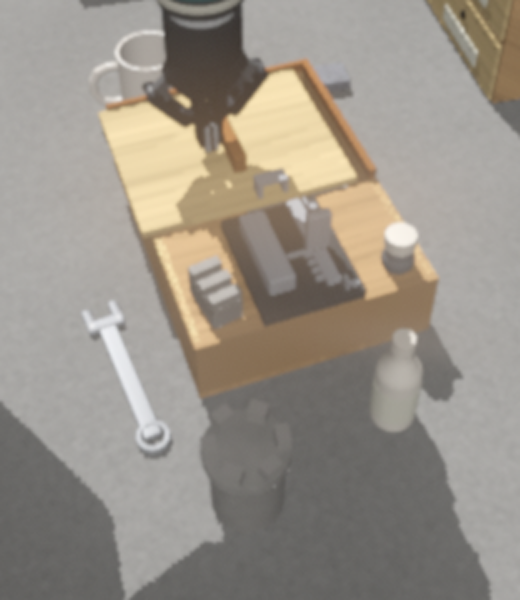

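Emit:
arm_command(
  translation=[
    [0,0.5,0],
    [0,0.9,0],
    [0,1.2,0],
    [0,1.2,0],
  ],
  twist=[0,0,0,0],
  grip=[0,0,0,0],
)

```text
time_s: 5.35
eef_pos: [0.558, 0.0769, 0.0963]
orientation: [0.0, 0.671, 0.742, 0.0]
force: [0.2, 0.4, 0.1]
opening: 0.0
```

Emit:
arm_command(
  translation=[
    [0,0.2,0],
    [0,0.4,0],
    [0,0.4,0],
  ],
  twist=[0,0,0],
  grip=[0,0,0],
)

```text
time_s: 5.72
eef_pos: [0.5591, 0.0771, 0.096]
orientation: [-0.001, 0.671, 0.742, -0.002]
force: [-15.6, -2.9, 9.6]
opening: 0.0001
```

Emit:
arm_command(
  translation=[
    [0,-1.5,0],
    [0,-1.5,-4],
    [0,-1.5,-9],
    [-4,-1,-10],
    [-9,0,-10],
    [-14,1.1,-10],
    [-18,1.1,-10],
    [-19.1,1.1,-10],
    [-19.1,1.1,-10],
    [-19.1,1.1,-10],
  ],
  twist=[0,0,0,0,0,0,0,0,0,0],
  grip=[0,0,0,0.42,0.42,0.42,0.42,0.42,0.42,0.42],
)

```text
time_s: 6.98
eef_pos: [0.5917, -0.1105, 0.1965]
orientation: [0.0, 0.67, 0.742, 0.0]
force: [-0.4, 1.1, 0.4]
opening: 0.0359
```

```bash
python3 - <<'E'
from bench import robot, snapshot
import cv2
cv2.imwrite("pics/w3.png",snapshot("wrist"))
o=robot.observe();print(o['time_s'],o['eef_pos'],o['opening'],o['orientation'])
a=snapshot("top")[130:340,170:490]; cv2.imwrite("pics/t3.png",cv2.resize(a,None,fx=2.5,fy=2.5,interpolation=cv2.INTER_CUBIC))
a=snapshot("side")[140:440,190:450]; cv2.imwrite("pics/s3.png",cv2.resize(a,None,fx=2,fy=2,interpolation=cv2.INTER_CUBIC))
E
```

```text
7.025 [ 0.59168727 -0.11045081  0.19647961] 0.035891847348847386 [1.82564050e-05 6.70067999e-01 7.42299713e-01 1.09967677e-04]
```

View pics/w3.png

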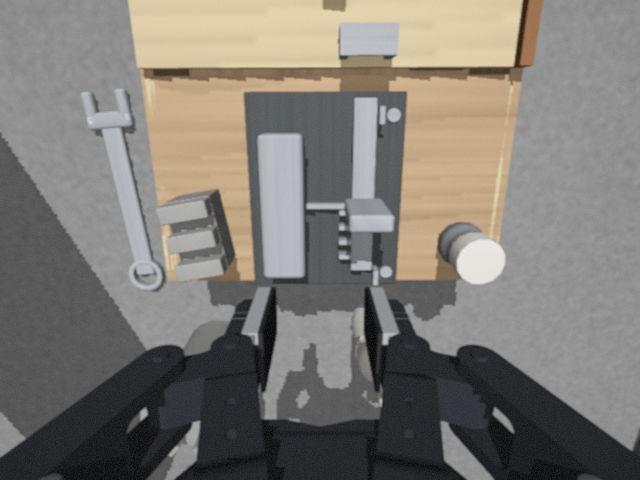

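View pics/s3.png

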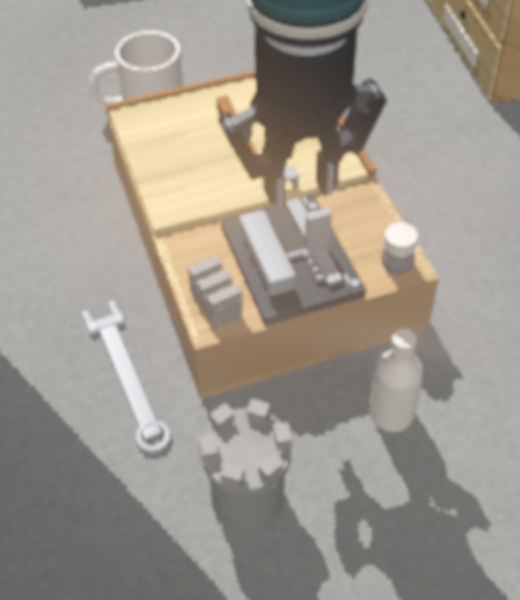

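View pics/t3.png

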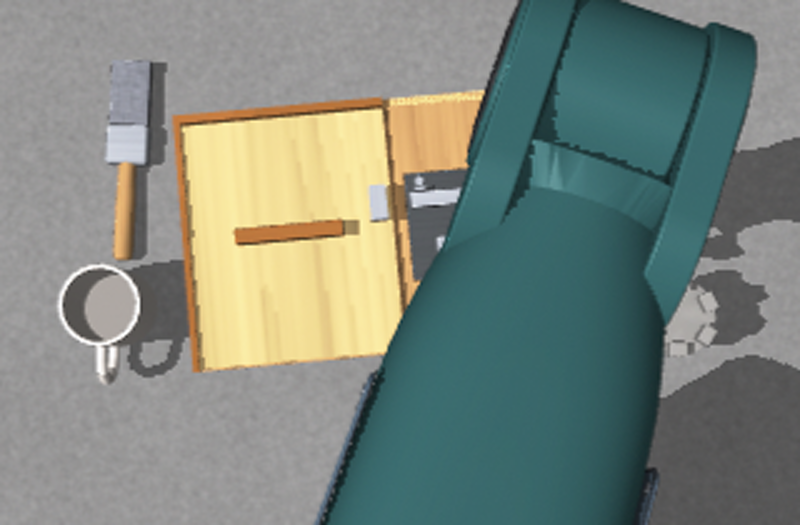

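```bash
python3 - <<'E'
import cv2
a=cv2.imread("pics/w3.png")[110:310,220:460]; cv2.imwrite("pics/w3c.png",cv2.resize(a,None,fx=3,fy=3,interpolation=cv2.INTER_CUBIC))
E
cat >> h.py <<'E'
from scipy.spatial.transform import Rotation as Ro
def wrist_tool(uv,z,eef,q):
    "pixel + world z -> tool coords, world coords"
    c=get_calibration("wrist");K=np.array(c['camera_matrix']);M=np.array(c['tool_from_camera'])
    R=Ro.from_quat(np.roll(q,-1)).as_matrix()
    d=M[:3,:3]@np.linalg.solve(K,[uv[0],uv[1],1.]);o=M[:3,3]
    s=(z-eef[2]-(R@o)[2])/(R@d)[2]; P=o+s*d
    return P,R@P+eef
E
python3 - <<'E'
from h import *
np.set_printoptions(precision=4,suppress=True)
e=np.array([.59169,-.11045,.1965]);q=[0,.67007,.7423,0]
for l,uv,z in [("bar",(283,205),.12),("barTL",(260,135),.12),("barBR",(304,276),.12),("lug",(371,222),.145),("keeper",(369,37),.107)]:
    print(l,*wrist_tool(uv,z,e,q))
# fingertip pixels
for l,uv in [("L",(262,290)),("Rr",(380,290))]:
    for zt in (.19,.2): print(l,zt,*wrist_tool(uv,zt,e,q))
E
```

```text
bar [ 0.0247 -0.0213  0.0765] [ 0.5679 -0.0881  0.12  ]
barTL [ 0.0645 -0.033   0.0765] [ 0.5523 -0.0496  0.12  ]
barBR [-0.0205 -0.0096  0.0765] [ 0.5843 -0.1318  0.12  ]
lug [0.0213 0.0273 0.0515] [ 0.6167 -0.0865  0.145 ]
keeper [0.1161 0.0273 0.0895] [0.607  0.0078 0.107 ]
L 0.19 [ 0.0035 -0.0245  0.0065] [ 0.567  -0.1095  0.19  ]
L 0.2 [ 0.0083 -0.0228 -0.0035] [ 0.5682 -0.1045  0.2   ]
Rr 0.19 [0.0035 0.0261 0.0065] [ 0.6173 -0.1043  0.19  ]
Rr 0.2 [ 0.0083  0.0244 -0.0035] [ 0.6151 -0.0997  0.2   ]
```

View pics/w3c.png

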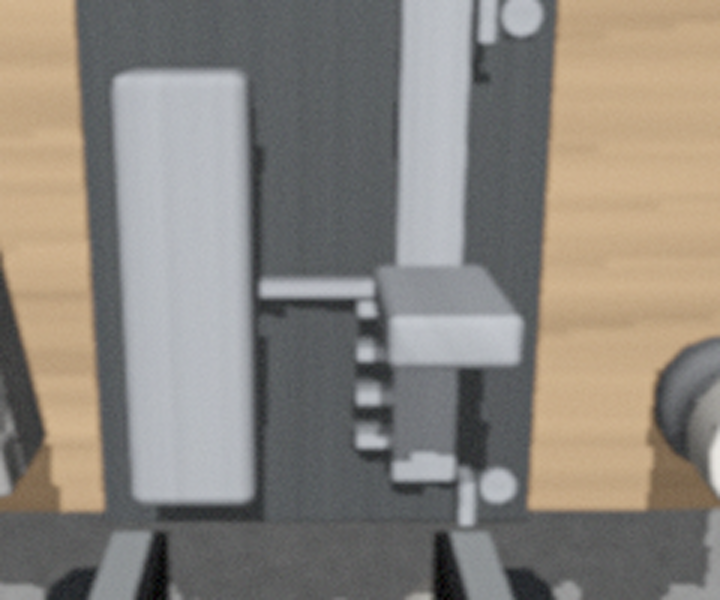

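Emit:
arm_command(
  translation=[
    [-0.2,0.3,2],
    [-0.2,0.3,4],
    [-0.2,0.3,6],
    [-0.2,0.3,7],
    [-0.2,0.3,7.6],
    [-0.2,0.3,7.6],
  ],
  twist=[0,0,0,0,0,0],
  grip=[0.42,0.42,0.42,0.42,0.42,0.42],
)

```text
time_s: 7.88
eef_pos: [0.595, -0.1132, 0.1204]
orientation: [0.0, 0.67, 0.742, 0.0]
force: [-0.6, -0.6, -0.9]
opening: 0.0357
```

Emit:
arm_command(
  translation=[
    [0,0,0.3],
    [0,0,0.5],
    [0,0,0.5],
  ],
  twist=[0,0,0],
  grip=[0.42,0.42,0.42],
)

```text
time_s: 8.25
eef_pos: [0.5953, -0.1134, 0.1156]
orientation: [0.0, 0.671, 0.742, 0.0]
force: [1.6, -0.4, 3.8]
opening: 0.0361
```

```bash
python3 - <<'E'
from bench import robot, snapshot
import cv2
cv2.imwrite("pics/w4.png",snapshot("wrist"))
o=robot.observe();print(o['time_s'],o['eef_pos'],o['opening'],o['force'])
E
```

```text
8.3 [ 0.5952906  -0.11340676  0.11561197] 0.03609808192889096 [ 2.466015   -0.1799155   4.13884779]
```

View pics/w4.png

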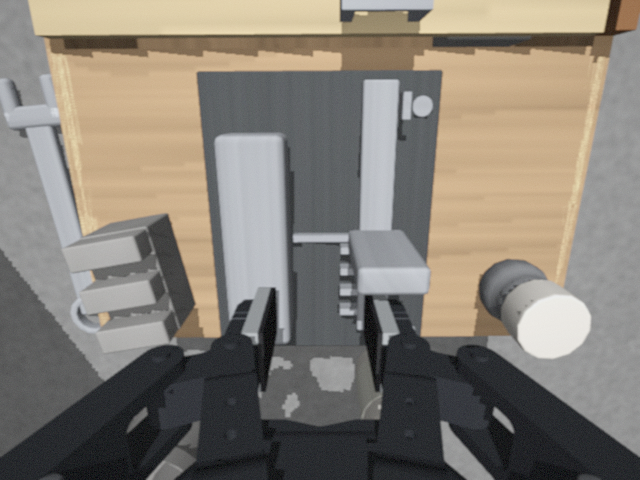

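Emit:
arm_command(
  translation=[
    [0,0,0.3],
    [0,0,0.5],
    [0,0,0.5],
  ],
  twist=[0,0,0],
  grip=[0.42,0.42,0.42],
)

```text
time_s: 8.68
eef_pos: [0.5952, -0.1134, 0.1103]
orientation: [0.0, 0.671, 0.742, 0.0]
force: [3.2, -1.1, 5.2]
opening: 0.0359
```

Emit:
arm_command(
  translation=[
    [0,0,0.2],
    [0,0,0.2],
    [0,0,0.2],
  ],
  twist=[0,0,0],
  grip=[0.42,0.42,0.42],
)

```text
time_s: 9.05
eef_pos: [0.5953, -0.1134, 0.1088]
orientation: [0.001, 0.67, 0.742, 0.0]
force: [1.4, -0.8, 9.9]
opening: 0.0361
```

```bash
python3 - <<'E'
from bench import robot, snapshot
import cv2
a=snapshot("side")[140:440,190:450]; cv2.imwrite("pics/s5.png",cv2.resize(a,None,fx=2,fy=2,interpolation=cv2.INTER_CUBIC))
o=robot.observe();print(o['time_s'],o['eef_pos'],o['opening'],o['force'])
E
```

```text
9.1 [ 0.59530132 -0.11344824  0.10882183] 0.03558244117911031 [ 1.84639999 -0.30684437 10.01479655]
```

View pics/s5.png

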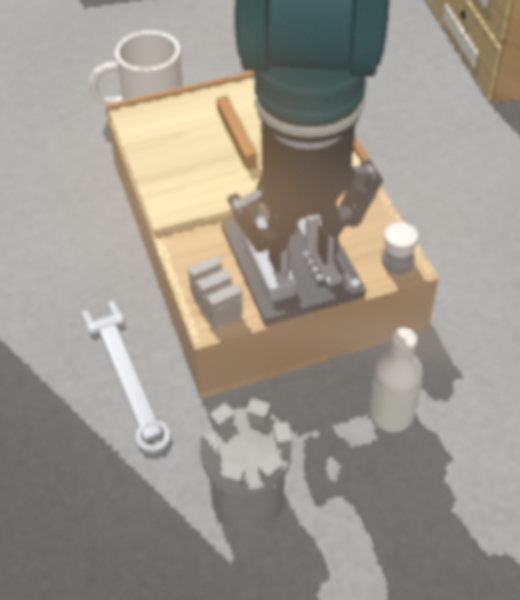

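Emit:
arm_command(
  translation=[
    [0.5,0,0],
    [1,0,0],
    [1.5,0,0],
    [2,0,0],
    [2.5,0,0],
    [2.5,0,0],
  ],
  twist=[0,0,0,0,0,0],
  grip=[0.42,0.42,0.42,0.42,0.42,0.42],
)

```text
time_s: 9.85
eef_pos: [0.5927, -0.0891, 0.1089]
orientation: [0.001, 0.671, 0.742, -0.0]
force: [-0.4, -4.5, 11.1]
opening: 0.0357
```

```bash
python3 - <<'E'
from bench import robot, snapshot
import cv2
cv2.imwrite("pics/w6.png",snapshot("wrist"))
o=robot.observe();print(o['time_s'],o['eef_pos'],o['opening'],o['force'])
E
```

```text
9.9 [ 0.59272414 -0.08911817  0.10890949] 0.03605778329768814 [ 0.69919311 -4.19697101 10.20580868]
```

View pics/w6.png

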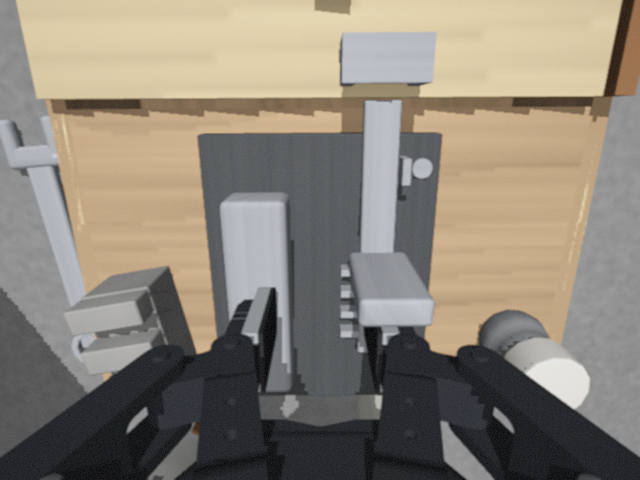

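Emit:
arm_command(
  translation=[
    [0.4,0,0],
    [0.8,0,0],
    [1.2,0,0],
    [1.6,0,0],
    [2,0,0],
    [2,0,0],
  ],
  twist=[0,0,0,0,0,0],
  grip=[0.42,0.42,0.42,0.42,0.42,0.42],
)

```text
time_s: 10.65
eef_pos: [0.5907, -0.0691, 0.1088]
orientation: [0.001, 0.671, 0.742, -0.0]
force: [0.3, -4.6, 9.4]
opening: 0.0359
```

Emit:
arm_command(
  translation=[
    [0.3,0,0],
    [0.5,0,0],
    [0.5,0,0],
  ],
  twist=[0,0,0],
  grip=[0.42,0.42,0.42],
)

```text
time_s: 11.02
eef_pos: [0.5903, -0.0663, 0.1089]
orientation: [0.002, 0.671, 0.741, -0.002]
force: [0.1, -19.2, 7.9]
opening: 0.036
```

```bash
python3 - <<'E'
from bench import robot, snapshot
import cv2
cv2.imwrite("pics/w7.png",snapshot("wrist"))
o=robot.observe();print(o['time_s'],o['eef_pos'],o['opening'],o['force'])
E
```

```text
11.075 [ 0.59033943 -0.06627689  0.10889906] 0.03589407964148784 [  0.1748261  -18.90528932   8.35478379]
```

View pics/w7.png

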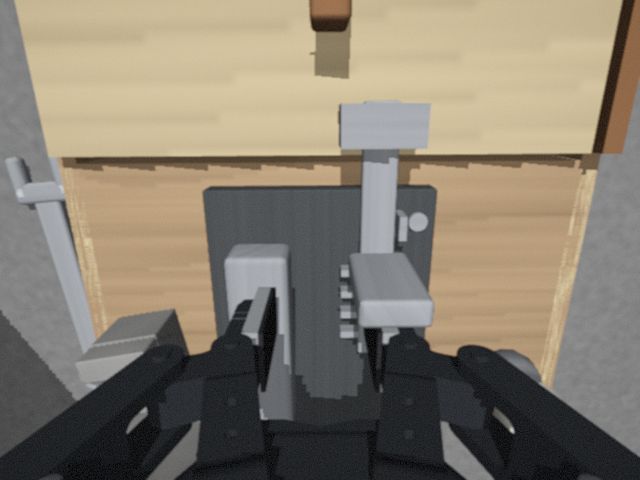

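Emit:
arm_command(
  translation=[
    [-0.1,0,-0.5],
    [-0.1,0,-1],
    [-0.1,0,-1.6],
    [-0.6,0,-2],
    [-1.5,0,-3],
    [-1.5,0,-6],
    [-1.5,0,-10],
    [-1.5,0,-12],
    [-1.5,0,-12],
  ],
  twist=[0,0,0,0,0,0,0,0,0],
  grip=[0.42,0.42,0.42,0.42,0.42,0.42,0.42,0.42,0.42],
)

```text
time_s: 12.2
eef_pos: [0.592, -0.0789, 0.2298]
orientation: [0.001, 0.671, 0.742, 0.001]
force: [0.9, 0.5, 0.1]
opening: 0.0359
```

```bash
python3 - <<'E'
from h import *
from bench import robot, snapshot
import cv2
np.set_printoptions(precision=4,suppress=True)
cv2.imwrite("pics/w8.png",snapshot("wrist"))
o=robot.observe();print(o['time_s'],o['eef_pos'],o['opening'],o['force'],o['orientation'])
a=snapshot("side")[140:440,190:450]; cv2.imwrite("pics/s8.png",cv2.resize(a,None,fx=2,fy=2,interpolation=cv2.INTER_CUBIC))
E
```

```text
12.25 [ 0.5915 -0.0787  0.2284] 0.0360670714399779 [0.3084 0.4916 0.0217] [0.0003 0.6705 0.7419 0.0002]
```

View pics/w8.png

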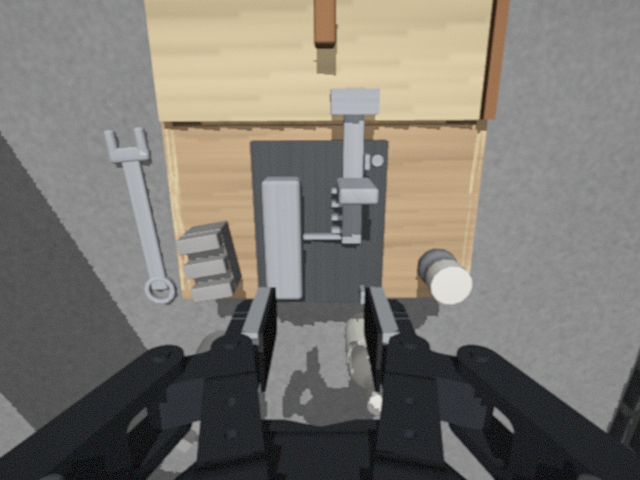

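View pics/s8.png

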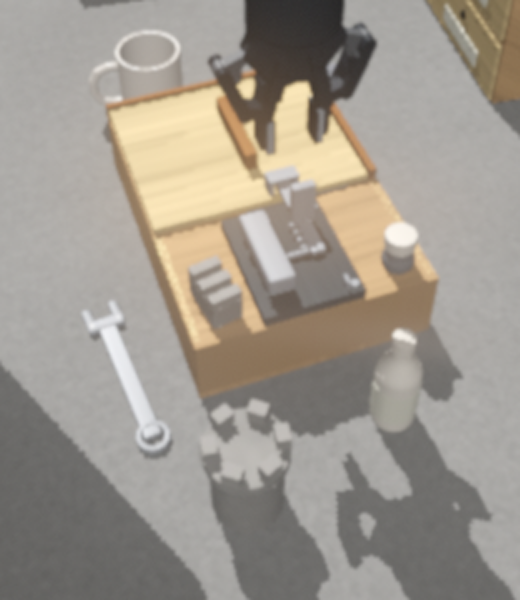

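```bash
python3 - <<'E'
from h import *
e=np.array([.5915,-.0787,.2284]);q=[0,.6705,.7419,0]
a=wrist_tool((358.5,196.5),.145,e,q)[1]; y=np.array([-.102,.9948,0])
print(a,(a-[.6167,-.0865,.145])@y, (atz("side",(190+303/2,140+186/2),.145)-[.6171,-.0871,.145])@y, wrist_tool((283,238),.12,e,q)[1])
from bench import robot
print(robot.observe()['qvel'].round(3)); print(robot.finish_job())
E
```

```text
[ 0.61207233 -0.04812839  0.145     ] 0.038644098107854984 0.035740161742723146 [ 0.56706493 -0.08716289  0.12      ]
[ 0.002  0.008 -0.016 -0.003 -0.002  0.002]
the job is handed in; nothing more can be done
None
```

I pushed the lid shut, slid the bolt home while holding the catch down, then let go so the catch sprang up. I handed the job in at about 12.3 s with the arm clear; it reports no verdict.

- **Lid:** I pushed the rib with the closed fingertips until the force rose to about 16 N at the stop. The later pictures show the lid shut with the keeper in the bolt's line.
- **Bolt and catch:** With the jaws about 36 mm apart, one fingertip pressed the bar to its stop at about 10 N. The other pushed the lug until its force rose from about 4.5 N to 19 N, after about 47 mm of arm travel. I had left a gap of about 7 mm before the lug, so that matches the bolt's full 40 mm travel.
- **Last checks:** The final pictures show the bolt through the keeper, the press bar back up and its rod behind the last rack tooth. The paint pot, wall piece, glue bottle, tower, mug and wrench look unmoved; the brush was out of view in these last pictures. The wrist force was near 0 N.
- **Disagreement:** Bolt travel measured from pictures was 38.6 mm with the wrist camera and 35.7 mm with the side camera. The side figure is below the 37 mm limit, but it came from a coarse pixel reading of a blurry crop. I trusted the wrist camera and the force at the stop instead.

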